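# Free the cradle and present the dent mandrel, held at its balance point

## Robot

A 6-joint arm with a two-finger parallel gripper is mounted at the origin on the work surface. World frame = base frame: x ahead of the robot, y to its left, z up, the work surface at z = 0. Lengths are in m, angles in rad, forces in N, time in s.
With the tool pointing down it reaches from about 0.425 to 0.95 m from the base axis. Payload 3.5 kg.
Tool frame: the origin (TCP) lies midway between the tips of the shut fingers; the grasp point (between the pads) lies 19 mm behind it; y points along the fingers, x is the direction in which the jaws open and shut, and the axes are right-handed (so a half turn about y gives the same grasp; the last joint's range is limited). The gripper opens to 85 mm and grips with 20 to 120 N. Pads are 22 mm wide; open, the fingers measure 114 mm over their backs; the gripper's body (76 mm by 85 mm) begins 54 mm behind the grasp point. The pads swing forward as they close: fully open they stand 13 mm farther back than shut.
Start: joints at [1.098, 0.286, 1.577, -0, 1.279, -0.15], TCP at [0.214, 0.64, 0.231] pointing down, gripper open.
Joint ranges: [-2.77, 2.77], [-0.9, 2.22], [0.21, 2.48], [-1.53, 4.67], [0.24, 2.81], [-2.84, 2.84]. Speed limits (rad/s): [2.79, 2.79, 3.14, 3.14, 3.14, 3.14].

## Interface

Orientations are given as a unit quaternion [x, y, z, w].
In Python, from plant import ctrl, viewer gives the robot as it stands.
- The arm moves only by the tool step_arm, never from a script. Its argument "rows" is a list of rows, each a list of 3 entries, a list of its own where there are three numbers: the turn, a rotation vector about the tool's x, y, z in degrees, then the shift along the tool's x, y, z in mm, then the closure, from 0 (fully open) to 1 (shut). A call has 1 to 10 rows; each row is the pose to reach, as a shift and turn from the pose commanded when the call began, along the tool's axes at that moment; what a row does not reach only later rows make up. A row lasts 1/12 s, in which the tool goes at most 41.7 mm and 7.16 degrees, less where a joint would pass 70% of its speed; a pose out of reach is approached as far as the arm can. A call with a gripper value outside its range is refused whole. The fingers move at their own pace and stop on an object; "newtons" is the grip in N (left out, the last holds). Time passes only in rows, so rows that repeat a pose let the fingers close. It gives the time, the measured TCP pose, the force and the opening at its end, in the units of the state.
- ctrl.get_state(): the state, without advancing time (a new reading comes with each control period).
- viewer.read_camera(name): name is "scene" or "side" or "wrist"; returns (picture, depth): 480x640x3 uint8, red, green, blue; 480x640 float32, m along the optical axis (not along the pixel's ray), 0 where there is no reading.
- viewer.calibration(name): a dict with "K" (3x3 intrinsics, pixels), "R" (3x3) and "t" (3): a world point X has camera coordinates R X + t. Camera axes: x right, y down, z forward; pixel columns grow to the right and rows downward; lengths in m; the calibration is good to about 2 mm. A picture is of the moment at which its call begins: read the wrist's pose just before it. calibration takes no time and is no camera call; for the wrist camera it gives the pose at the moment of the call.
- ctrl.sign_off(): hands the job in, once; it reports no verdict.
The state is a dict: "time": time; "qpos": joint angles; "dq": joint speeds; "joint_efforts": joint torques, N m; "eef_pos": TCP position; "tcp_rot": TCP orientation; "contact_force": force on the tool from outside, world axes, zero at the start; "wrist_torque": the same for the moment, N m; "opening": opening from 0.0 (shut) to 1.0 (fully open).
Only numpy, scipy, OpenCV 4.12 (cv2) and the standard library are available. Lean on these libraries where they do the work, as an engineer would, in place of code of your own. Each camera call takes 0.05 s, during which the arm holds its last target.

## Task

Take the brass ring wrench off the cradle and hang it by its ring on the upright steel post, all the way down flat on the round wooden seat, and let go of it. Then pinch the steel dent mandrel at its balance point, lift it out of its rest and bring it over the middle of the emptied cradle, lined up with the cradle and with its thick ball end towards the red end; finish while holding it there, still and level, about 10 cm above the tops of the forks and with its balance point over the middle of the cradle. Leave the oil bottle, the pot, the hammer and the screwdriver where they are.

Things in the scene. Friction and masses are not known exactly. Their poses are not given: they have to be found in the camera images.
- wrench_hole (a point): Brass ring wrench: ring 56 mm outside, through hole 22 mm, 12 mm thick, with one flat handle 34 mm wide, 5 mm thick, ending 92 mm from the hole's centre; undersides flush; 0.3 kg, centre of mass about 20 mm from the hole's centre towards the handle. This point: hole's centre, half-way through the ring (6 mm above the underside). x from handle to ring (handle on the -x side), z up.
- wrench_grip (a point): Where to grasp the wrench: on its handle, 48 mm from the hole's centre towards -x, half-way through the 5 mm thickness (2.5 mm above the wrench's underside). Grasp across the 34 mm width (y). At the start the wrench lies flat on both fork tops of the cradle and this point is over the open gap between the forks. Axes as wrench_hole.
- wrench: The same brass ring wrench; origin at the centre of the hole, on the underside; same axes.
- post_seat (a point): Fixed stand: square wooden base 90 mm wide, 12 mm high; on it a dark round wooden seat 60 mm across, top 45 mm above the bench; on its axis an upright steel post 14 mm thick rising 45 mm above the seat (tapered tip). This point: on the axis at the seat's top, z up. The wrench lies flat on the seat with its ring round the post, handle out past the seat, pointing any way.
- post: The same stand; origin on the axis at the bench.
- mandrel_balance (a point): Steel dent mandrel: round rod 14 mm thick with a barrel-shaped ball end 30 mm thick, 45 mm long; 265 mm long in all, 0.35 to 0.57 kg. This point: its balance point (centre of mass) on the axis, 76 mm from the middle of the ball end, 166 mm from the thin tip. x along the rod to the ball end; it may roll about x. At the start it lies level in its rest, axis 52 mm above the bench.
- mandrel_ball (a point): Middle of the mandrel's ball end, on its axis, 76 mm from the balance point along x.
- mandrel: The same mandrel; origin at its balance point, same axes.
- rest: Fixed rest of the mandrel: dark wooden base 175 x 60 x 15 mm with two light forks 46 mm wide, 12 mm thick, tops 60 mm above the bench, notches 17 mm wide with floors at 45 mm, centred at x = 38 mm and x = -87 mm, so the rod is bare for 30 mm either way from the balance point. Origin at the bench under the balance point (3 mm either way); x towards the ball end at the start.
- cradle_mid (a point): Fixed cradle: light wooden base 170 x 70 x 15 mm with two notched forks 50 mm wide, 14 mm thick, tops 60 mm above the bench, centred 40 mm either way along x. The +x fork and the +x end of the base are red, the other fork is dark wood. This point: middle of the cradle at the height of the fork tops (60 mm above the bench); x along the cradle towards the red end, z up.
- cradle: The same cradle; origin at the bench under its middle; same axes.
- oil: Bystander: white oil bottle with blue cap, 48 mm across, 110 mm tall; origin under its base.
- pot: Bystander: white ceramic pot, 70 mm across, 60 mm tall; origin under its base.
- mallet: Bystander: bench hammer with wooden handle lying on the bench; origin under its middle.
- driver: Bystander: screwdriver with yellow handle lying on the bench; origin under its middle.
Things that resemble listed ones, but are neither listed nor needed, are in the scene too. What is shaped like the post but orange or purple is not meant.

How it is judged:
On the way, in this order (a step that is already met when the one before it is completed fails the run):
1. the wrench hangs on the post, flat on its seat, let go (horizontal distance between wrench_hole and post_seat below 0.008 m and z of wrench_hole in the frame of post_seat below 0.012 m and angle between wrench_hole's own z axis and vertical below 0.15 rad and contact force between the fingers and wrench below 0.2 N), for 0.3 s.
2. the mandrel is held level at its balance point above the cradle (z of mandrel_balance in the frame of cradle_mid between 0.05 and 0.16 m and horizontal distance between mandrel_balance and cradle_mid below 0.03 m and angle between the x axis of mandrel_balance and the x axis of cradle_mid, either way round below 0.17 rad and x of mandrel_ball in the frame of cradle_mid above 0.03 m and angle between mandrel_balance's own x axis and vertical between 1.4508 and 1.6908 rad and x of the grasp point in the frame of mandrel_balance between -0.02 and 0.02 m and contact force between the fingers and mandrel above 2 N and linear speed of mandrel below 0.03 m/s and angular speed of mandrel below 0.15 rad/s and contact force between mandrel and cradle below 0.1 N and contact force between mandrel and rest below 0.1 N and contact force between mandrel and post below 0.1 N and contact force between mandrel and wrench below 0.1 N), for 0.3 s.
At the end, for the whole second after the job is handed in: Wrench flat on the seat round the post (8 mm, 0.15 rad), let go; mandrel gripped within 20 mm of its balance point, touching no fixture, still, level to 0.12 rad, in line to 0.17 rad, ball to the red end, balance point within 30 mm of the cradle middle and 50-160 mm above the forks (all of step 1 and all of step 2); the arm keeps its last pose, push and grip.
It fails at once if the oil bottle is disturbed (moved over 25 mm) (distance of oil from where it was at the start of the episode above 0.025 m).
It fails at once if the white pot is disturbed (moved over 25 mm) (distance of pot from where it was at the start of the episode above 0.025 m).
It fails at once if the hammer is disturbed (moved over 25 mm) (distance of mallet from where it was at the start of the episode above 0.025 m).
It fails at once if the screwdriver is disturbed (moved over 25 mm) (distance of driver from where it was at the start of the episode above 0.025 m).
It also fails if it takes over 54 s, if anything falls off the work surface, if the arm or the gripper's body presses on something with over 40 N, if the wrist force passes 120 N, or if a joint passes its speed limit or range.

## Working session

There is one attempt and no reset: what is moved stays moved. The work goes in short steps, Python scripts to look and compute and a tool call to move; the robot and the scene stay as the last step left them, time stands still between calls to the robot, and variables do not carry over. Pictures are saved under pics/ and viewed, and the job is handed in when it is done.

Besides the shell and the picture viewer there is one more tool, called after "Call:" as name([rows], argument=value, ...), one row to a line, values as JSON. step_arm: Moves the arm, as the interface text tells. Its arguments: {"type":"object","properties":{"rows":{"type":"array"},"newtons":{"type":"number"}},"required":["rows"]}

```bash
mkdir -p pics; ls; cat > h.py <<'E'
import numpy as np, cv2
from plant import ctrl, viewer
def snap(name,tag):
    cal=viewer.calibration(name); im,d=viewer.read_camera(name)
    cv2.imwrite(f'pics/{tag}.png',im[:,:,::-1]); np.savez(f'pics/{tag}.npz',im=im,d=d,**{k:np.array(cal[k]) for k in('K','R','t')})
def load(tag): return np.load(f'pics/{tag}.npz')
def ray(c,u,v,z):
    # intersection of pixel ray with plane z
    K,R,t=c['K'],c['R'],c['t']; d=R.T@np.linalg.inv(K)@np.array([u,v,1.]); o=-R.T@t
    return o+d*(z-o[2])/d[2]
def proj(c,X):
    p=c['K']@(c['R']@np.array(X,float)+c['t']); return p[:2]/p[2]
def dp(c,u,v):
    z=float(c['d'][int(v),int(u)]); return c['R'].T@(np.linalg.inv(c['K'])@np.array([u,v,1.])*z-c['t'])
def crop(tag,x0,y0,x1,y1,s,out):
    im=cv2.imread(f'pics/{tag}.png')[y0:y1,x0:x1]; cv2.imwrite(f'pics/{out}.png',cv2.resize(im,None,fx=s,fy=s,interpolation=cv2.INTER_CUBIC))
E
python3 - <<'E'
from h import *
for n in('scene','side','wrist'): snap(n,n+'0')
print(ctrl.get_state())
E
```

```text
pics
{'time': 0.15, 'qpos': array([ 1.09799186e+00,  2.86992465e-01,  1.57783603e+00,  2.12147994e-06,
        1.27858311e+00, -1.50024739e-01]), 'dq': array([ 0.00017445, -0.00198354, -0.00444031, -0.00038716, -0.00157943,
       -0.00119333]), 'joint_efforts': array([ 5.86652295e-04, -4.06605434e+01, -2.93140447e+01, -1.86165930e-04,
        4.00432196e-03, -7.21236660e-06]), 'eef_pos': array([0.21386772, 0.63969142, 0.23024726]), 'tcp_rot': array([ 0.57414031,  0.41258449, -0.41372955, -0.57355453]), 'contact_force': array([ 0.17317983, -1.44714457,  1.13321104]), 'wrist_torque': array([ 0.02020003, -0.0399588 , -0.00689276]), 'opening': 1.0012846953166208}
```

View pics/scene0.png

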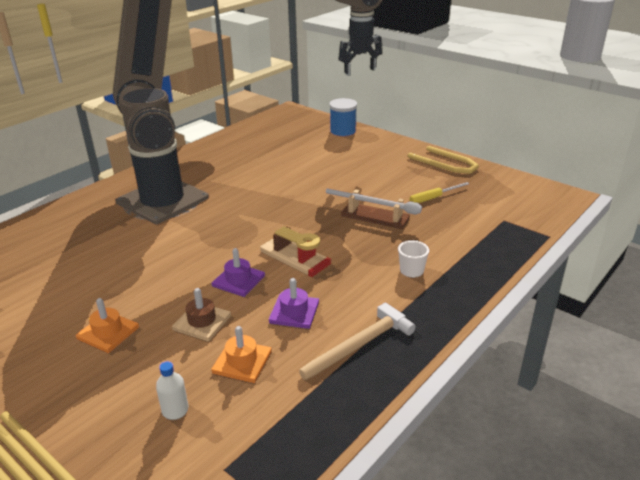

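View pics/side0.png

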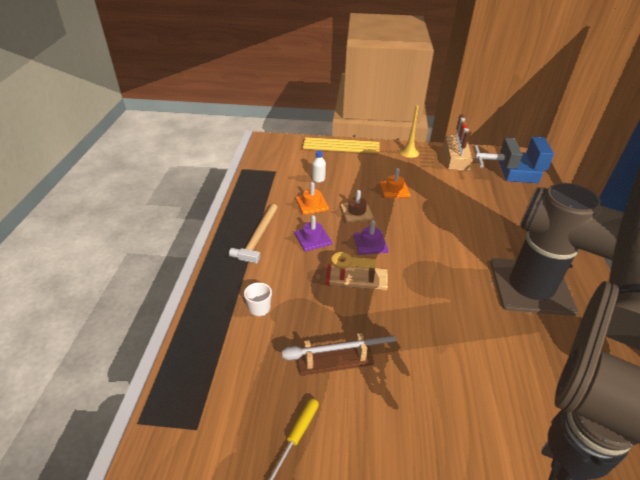

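View pics/wrist0.png

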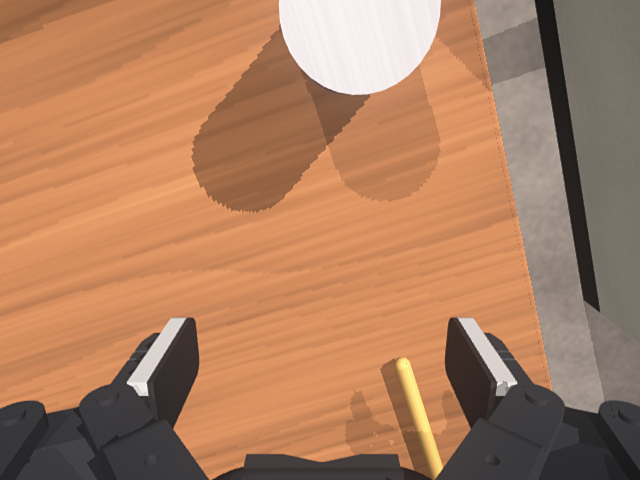

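The scene view shows the cradle with the wrench near (297,250), the dark-seat post near (201,315), and the mandrel in its rest near (375,205). I'll enlarge these areas.

```bash
python3 - <<'E'
from h import *
crop('scene0',150,170,450,350,2.66,'a1'); crop('side0',260,160,420,380,2.7,'a2')
E
```

```text
(no output)
```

View pics/a1.png

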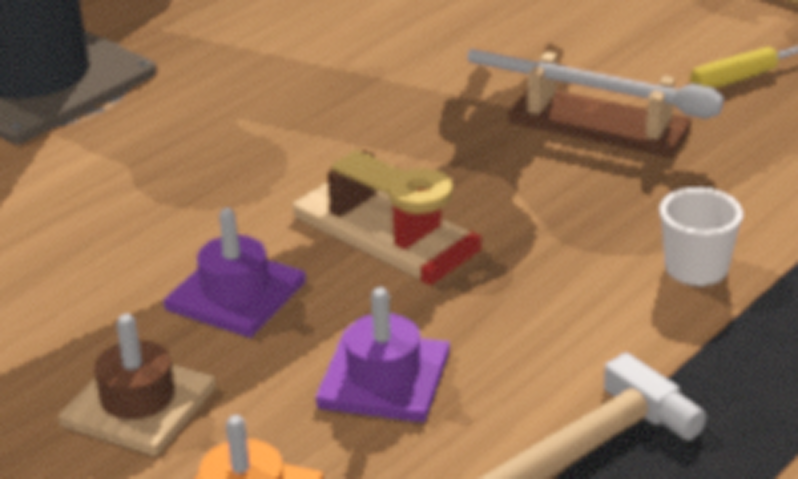

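View pics/a2.png

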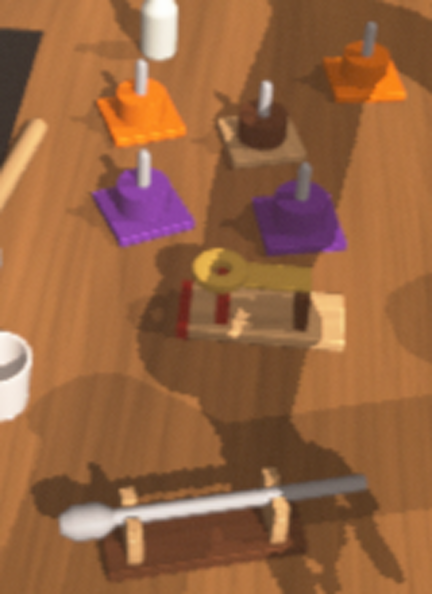

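```bash
python3 - <<'E'
from h import *
a=load('scene0');b=load('side0')
s=lambda u,v,z:ray(a,150+u/2.66,170+v/2.66,z).round(4)
q=lambda u,v,z:ray(b,260+u/2.7,160+v/2.7,z).round(4)
print('hole',s(421,184,.072),q(221,268,.072))
print('handle end',s(352,160,.065),q(312,278,.065))
print('post tip',s(126,318,.09),q(266,84,.09))
print('post at seat',s(132,362,.045),q(262,118,.045))
print('mand ball',s(697,99,.052),q(84,521,.052))
print('mand tip',s(474,57,.052),q(364,482,.052))
print('base red end mid top',s(452,257,.015)); print('base far left corner..',s(296,205,.015),s(335,183,.015),q(345,295,.015),q(342,348,.015),q(180,284,.015),q(176,336,.015))
print('pot',s(700,207,.06))
print('purple tips',s(228,212,.09),s(380,292,.09),q(304,168,.09),q(144,153,.09))
print('oil cap',ray(a,167,368,.11),'mallet',ray(a,390,320,.02), 'driver', ray(a,425,196,.015))
E
```

```text
hole [0.5336 0.0224 0.072 ] [0.5271 0.0253 0.072 ]
handle end [0.4517 0.0211 0.065 ] [0.4353 0.0222 0.065 ]
post tip [ 0.4988 -0.281   0.09  ] [ 0.4921 -0.2758  0.09  ]
post at seat [ 0.4965 -0.2803  0.045 ] [ 0.4933 -0.2697  0.045 ]
mand ball [0.6232 0.3268 0.052 ] [0.624  0.3254 0.052 ]
mand tip [0.4004 0.257  0.052 ] [0.3888 0.2598 0.052 ]
base red end mid top [0.5736 0.0158 0.015 ]
base far left corner.. [ 0.4085 -0.012   0.015 ] [0.411  0.0377 0.015 ] [ 0.3959 -0.0088  0.015 ] [0.4003 0.0677 0.015 ] [ 0.5692 -0.0059  0.015 ] [0.5671 0.0697 0.015 ]
pot [0.7339 0.1602 0.06  ]
purple tips [ 0.454  -0.1318  0.09  ] [ 0.6279 -0.1341  0.09  ] [ 0.4467 -0.1227  0.09  ] [ 0.6208 -0.1288  0.09  ]
oil cap [ 0.64722944 -0.47136087  0.11      ] mallet [ 0.81227703 -0.04277397  0.02      ] driver [0.58463231 0.45619523 0.015     ]
```

```bash
cat >> h.py <<'E'
from scipy.spatial.transform import Rotation as Ro
def goal(pos,yaw):
    """tool down; jaw x axis at world yaw (deg), nearest of yaw/yaw+180 flagged by caller"""
    s=ctrl.get_state(); R0=Ro.from_quat(s['tcp_rot']); M=R0.as_matrix(); p=np.array(s['eef_pos'])
    x=np.array([np.cos(np.radians(yaw)),np.sin(np.radians(yaw)),0]); y=np.array([0,0,-1.]); z=np.cross(x,y)
    T=np.stack([x,y,z],1)
    rv=np.degrees((R0.inv()*Ro.from_matrix(T)).as_rotvec())
    print('turn',rv.round(2),'shift',(M.T@(np.array(pos)-p)*1000).round(1),'now',p.round(4),'yaw',np.degrees(np.arctan2(M[1,0],M[0,0])).round(2),'t',round(s['time'],2),'q',s['qpos'].round(2),'F',s['contact_force'].round(1),'tq',s['wrist_torque'].round(2),'op',round(s['opening'],3))
E
python3 - <<'E'
from h import *
print(Ro.from_quat(ctrl.get_state()['tcp_rot']).as_matrix().round(3))
c=load('wrist0'); p=ctrl.get_state()['eef_pos']; print('cam',-c['R'].T@c['t']-p, c['R'][2],c['R'][0],c['R'][1])
goal([.48,.023,.25],90); goal([.48,.023,.25],-90)
E
```

```text
[[ 0.317 -0.001 -0.948]
 [ 0.948 -0.002  0.317]
 [-0.002 -1.     0.   ]]
cam [-0.07520885  0.02566128  0.14264411] [ 0.29131048 -0.10053536 -0.95133109] [ 0.31822656  0.94801074 -0.00273919] [ 0.90214747 -0.30194087  0.30815849]
turn [ -0.03 -18.49  -0.1 ] shift [-500.5  -19.  -448. ] now [0.2139 0.6397 0.2302] yaw 71.51 t 0.15 q [ 1.1   0.29  1.58  0.    1.28 -0.15] F [ 0.2 -1.4  1.1] tq [ 0.02 -0.04 -0.01] op 1.001
turn [ 1.4000e-01  1.6151e+02 -5.0000e-02] shift [-500.5  -19.  -448. ] now [0.2139 0.6397 0.2302] yaw 71.51 t 0.15 q [ 1.1   0.29  1.58  0.    1.28 -0.15] F [ 0.2 -1.4  1.1] tq [ 0.02 -0.04 -0.01] op 1.001
```

Call:
step_arm([
  [[0, -18.5, 0], [-500, -19, -448], 0],
  [[0, -18.5, 0], [-500, -19, -448], 0],
  [[0, -18.5, 0], [-500, -19, -448], 0],
  [[0, -18.5, 0], [-500, -19, -448], 0],
  [[0, -18.5, 0], [-500, -19, -448], 0],
  [[0, -18.5, 0], [-500, -19, -448], 0],
  [[0, -18.5, 0], [-500, -19, -448], 0],
  [[0, -18.5, 0], [-500, -19, -448], 0],
  [[0, -18.5, 0], [-500, -19, -448], 0],
  [[0, -18.5, 0], [-500, -19, -448], 0],
])

```text
time: 0.98
eef_pos: [0.3793, 0.2559, 0.243]
tcp_rot: [0.5, 0.5, -0.5, -0.5]
contact_force: [0.4, 0.7, -0.4]
opening: 0.998
```

```bash
python3 - <<'E'
from h import *
goal([.48,.023,.25],90)
E
```

```text
turn [0.01 0.04 0.  ] shift [-233.    -7.  -100.6] now [0.3793 0.2559 0.243 ] yaw 90.04 t 0.98 q [ 0.37 -0.22  2.08 -0.    1.29 -1.2 ] F [ 0.4  0.7 -0.4] tq [ 0.01 -0.07 -0.02] op 0.998
```

Call:
step_arm([
  [[0, 0, 0], [-233, -7, -101], 0],
  [[0, 0, 0], [-233, -7, -101], 0],
  [[0, 0, 0], [-233, -7, -101], 0],
  [[0, 0, 0], [-233, -7, -101], 0],
  [[0, 0, 0], [-233, -7, -101], 0],
  [[0, 0, 0], [-233, -7, -101], 0],
  [[0, 0, 0], [-233, -7, -101], 0],
  [[0, 0, 0], [-233, -7, -101], 0],
  [[0, 0, 0], [-233, -7, -101], 0],
])

```text
time: 1.73
eef_pos: [0.4799, 0.025, 0.2497]
tcp_rot: [-0.5, -0.5, 0.5, 0.501]
contact_force: [0.7, 0.4, -0.1]
opening: 0.999
```

```bash
python3 - <<'E'
from h import *
goal([.48,.023,.25],90)
snap('wrist','w1')
E
```

```text
turn [-0.07 -0.05  0.05] shift [-2.  -0.3 -0.1] now [0.4799 0.025  0.2497] yaw 89.95 t 1.73 q [-0.16 -0.17  2.02  0.    1.29 -1.73] F [ 0.7  0.4 -0.1] tq [0.07 0.03 0.  ] op 0.999
```

View pics/w1.png

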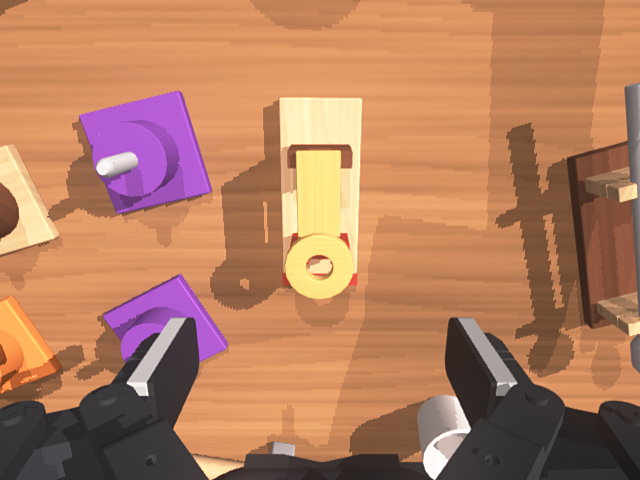

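The wrench lies straight down the image: the hole is at (319,266) and the handle end at (318,150). The cradle base spans x 280–361 and its far edge is at y≈98.

```bash
python3 - <<'E'
from h import *
crop('w1',260,80,390,310,2.6,'w1c')
c=load('w1')
print('hole',ray(c,319.5,266,.072),'hend L/R',ray(c,296,151,.065),ray(c,339.5,151,.065),'near',ray(c,299,233,.065),ray(c,340,233,.065))
print('base far corners',ray(c,279.5,98,.015),ray(c,361.5,98,.015))
print('post seat centre guess proj', proj(c,[.495,-.278,.045]))
E
```

```text
hole [0.52832992 0.02354347 0.072     ] hend L/R [0.43822618 0.00615721 0.065     ] [0.43829221 0.03886055 0.065     ] near [0.50280312 0.00724544 0.065     ] [0.50287241 0.03996053 0.065     ]
base far corners [ 0.40024304 -0.00966101  0.015     ] [0.40037739 0.0588384  0.015     ]
post seat centre guess proj [-40.90663784 217.66591927]
```

View pics/w1c.png

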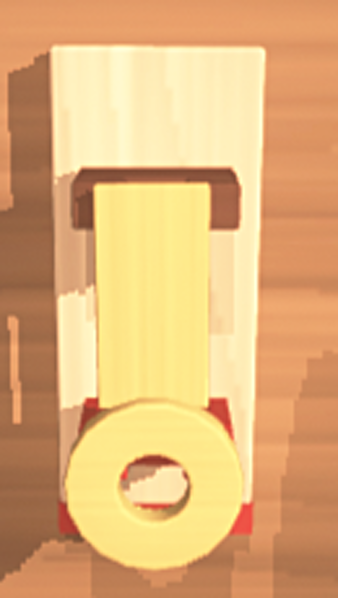

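```bash
python3 - <<'E'
from h import *
goal([.4805,.0233,.041],90.8)
E
```

```text
turn [-0.06 -0.76  0.04] shift [ -2.6 208.7  -1. ] now [0.4797 0.0257 0.2497] yaw 90.04 t 1.78 q [-0.16 -0.17  2.02  0.    1.29 -1.73] F [ 0.5  0.9 -0.3] tq [-0.01 -0.02  0.01] op 1.0
```

```bash
python3 - <<'E'
from h import *
for i in range(3): print(ctrl.get_state()['eef_pos'])
snap('wrist','w2')
print(ctrl.get_state()['eef_pos'])
c=load('w2');d=load('w1')
print(c['t'],d['t'], -c['R'].T@c['t'],-d['R'].T@d['t'])
E
```

```text
[0.47968351 0.02572614 0.24966539]
[0.47968351 0.02572614 0.24966539]
[0.47968351 0.02572614 0.24966539]
[0.47962678 0.02611019 0.24976746]
[-0.02617159 -0.50167808  0.25050956] [-0.02626274 -0.50178958  0.25052482] [0.40043409 0.02587505 0.39256072] [0.40064293 0.02528014 0.39254471]
```

Call:
step_arm([
  [[0, -0.8, 0], [-2.6, 40, -1], 0],
  [[0, -0.8, 0], [-2.6, 80, -1], 0],
  [[0, -0.8, 0], [-2.6, 120, -1], 0],
  [[0, -0.8, 0], [-2.6, 155, -1], 0],
  [[0, -0.8, 0], [-2.6, 185, -1], 0],
  [[0, -0.8, 0], [-2.6, 209, -1], 0],
  [[0, -0.8, 0], [-2.6, 209, -1], 0],
  [[0, -0.8, 0], [-2.6, 209, -1], 0],
])

```text
time: 2.5
eef_pos: [0.4799, 0.0238, 0.0402]
tcp_rot: [-0.495, -0.503, 0.505, 0.497]
contact_force: [0.1, 0.3, 0.7]
opening: 1.002
```

```bash
python3 - <<'E'
from h import *
goal([.4805,.0233,.041],90.8)
snap('wrist','w3')
E
```

```text
turn [-0.2   0.14  0.04] shift [-0.5 -0.8 -0.6] now [0.4799 0.0238 0.0402] yaw 90.94 t 2.5 q [-0.16  0.12  2.17  0.    0.86 -1.75] F [0.1 0.3 0.7] tq [ 0.05 -0.01  0.  ] op 1.002
```

View pics/w3.png

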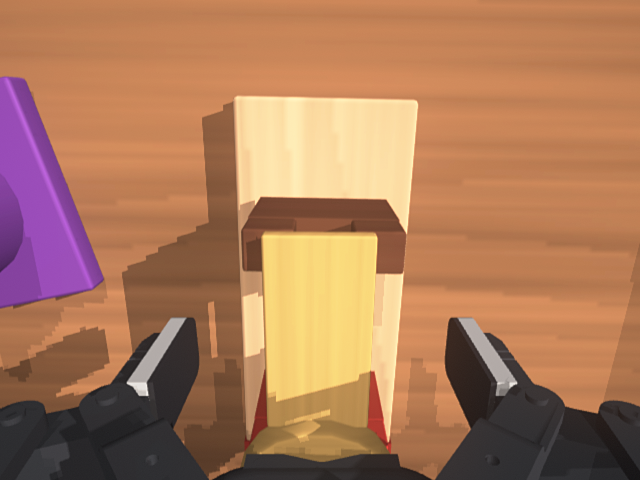

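The handle (263–377) is centred between the fingers (197 and 447). I'm closing the gripper.

Call:
step_arm([
  [[0, 0, 0], [0, 0, 0], 1],
  [[0, 0, 0], [0, 0, 0], 1],
  [[0, 0, 0], [0, 0, 0], 1],
  [[0, 0, 0], [0, 0, 0], 1],
  [[0, 0, 0], [0, 0, 0], 1],
  [[0, 0, 0], [0, 0, 0], 1],
  [[0, 0, 0], [0, 0, 0], 1],
  [[0, 0, 0], [0, 0, 0], 1],
], newtons=80)

```text
time: 3.22
eef_pos: [0.4822, 0.0221, 0.0426]
tcp_rot: [0.497, 0.504, -0.503, -0.496]
contact_force: [-1.0, 1.3, 6.5]
opening: 0.375
```

```bash
python3 - <<'E'
from h import *
goal([.4805,.0233,.16],90.8)
snap('wrist','w4')
E
```

```text
turn [ 0.1  -0.01 -0.01] shift [   1.2 -117.4    1.5] now [0.4822 0.0221 0.0426] yaw 90.79 t 3.22 q [-0.16  0.11  2.17  0.    0.86 -1.75] F [-1.   1.3  6.5] tq [0.1  0.19 0.05] op 0.375
```

View pics/w4.png

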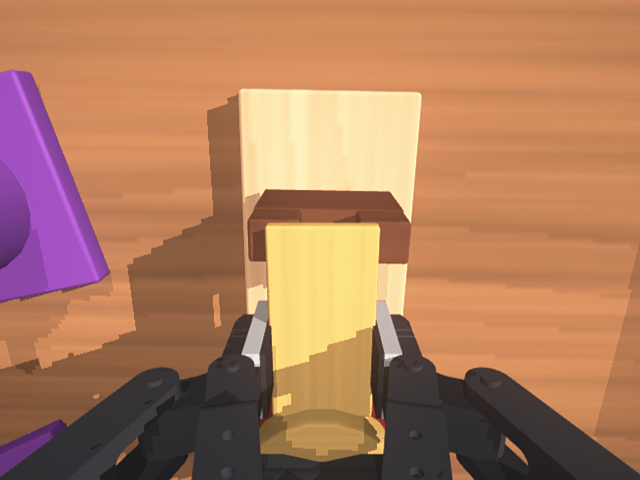

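Call:
step_arm([
  [[0, 0, 0], [0, -20, 0], 1],
  [[0, 0, 0], [0, -45, 0], 1],
  [[0, 0, 0], [0, -75, 0], 1],
  [[0, 0, 0], [0, -110, 0], 1],
  [[0, 0, 0], [-20, -140, -5], 1],
  [[0, 0, 0], [-55, -158, -10], 1],
  [[0, 0, 0], [-95, -158, -15], 1],
  [[0, 0, 0], [-135, -158, -20], 1],
  [[0, 0, 0], [-170, -158, -20], 1],
  [[0, 0, 0], [-200, -158, -20], 1],
])

```text
time: 4.1
eef_pos: [0.5033, -0.1797, 0.1985]
tcp_rot: [-0.496, -0.503, 0.504, 0.497]
contact_force: [0.3, 0.4, -3.1]
opening: 0.373
```

Call:
step_arm([
  [[0, 0, 0], [-20, 0, 0], 1],
  [[0, 0, 0], [-30, 0, 0], 1],
  [[0, 0, 0], [-30, 0, 0], 1],
  [[0, 0, 0], [-30, 0, 0], 1],
  [[0, 0, 0], [-30, 0, 0], 1],
])

```text
time: 4.52
eef_pos: [0.5042, -0.2061, 0.1986]
tcp_rot: [0.496, 0.504, -0.504, -0.497]
contact_force: [0.3, -0.2, -2.8]
opening: 0.375
```

```bash
python3 - <<'E'
from h import *
goal([.447,-.277,.12],90.8)
snap('wrist','w5'); snap('scene','s5')
c=load('w5')
print(proj(c,[.495,-.277,.045]))
E
```

```text
turn [-0.06  0.06  0.08] shift [-70.2  78.5  58.2] now [ 0.5042 -0.2061  0.1986] yaw 90.86 t 4.52 q [-0.57  0.03  1.93  0.    1.19 -2.16] F [ 0.3 -0.2 -2.8] tq [-0.03  0.03  0.  ] op 0.375
[220.69229795 201.18591333]
```

View pics/w5.png

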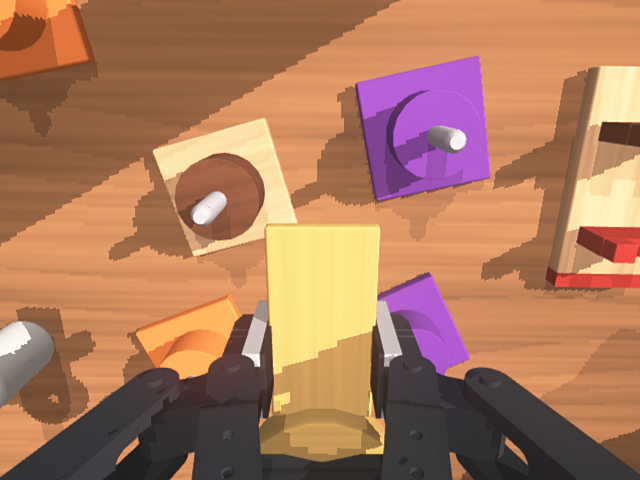

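View pics/s5.png

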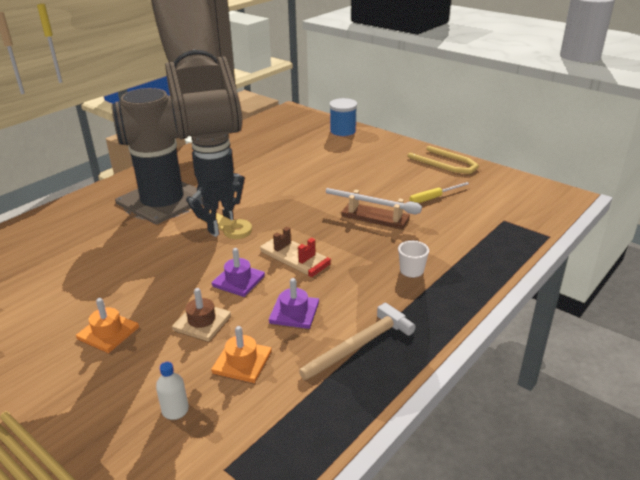

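```bash
python3 - <<'E'
from h import *
crop('w5',140,110,310,265,4,'w5c')
E
```

```text
(no output)
```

View pics/w5c.png

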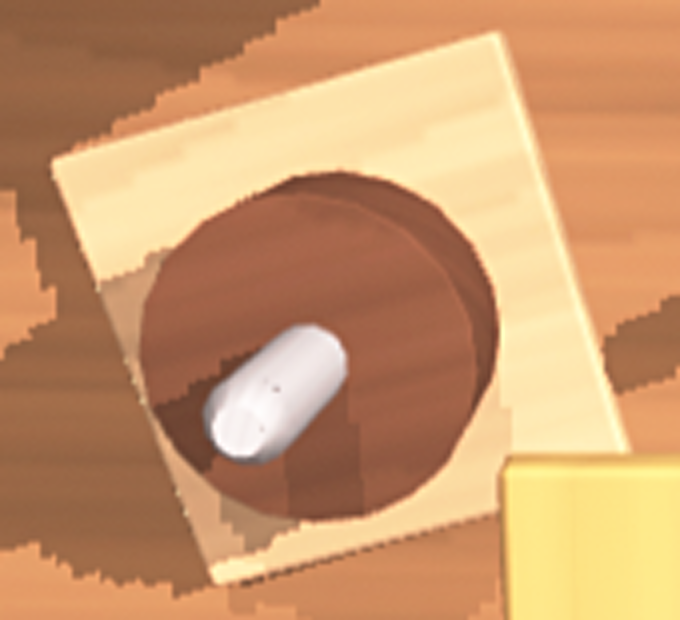

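```bash
python3 - <<'E'
from h import *
c=load('w5'); f=lambda u,v,z:ray(c,140+u/4,110+v/4,z).round(4)
print('seat',f(308,357,.045),'edges',f(140,357,.045),f(476,357,.045),'tip',f(239,431,.09))
C=[f(u,v,.012) for u,v in((52,160),(498,33),(628,450),(215,583))]
print(C,np.mean(C,0))
# check handle in hand (top face z = tcp+ .0174+.005)
h=.1986+.0224
print('hend',ray(c,267,226,h),ray(c,379,226,h))
w=load('w4'); print('hend w4',ray(w,267,224,.065),ray(w,379,224,.065))
w=load('w3'); print('hend w3',ray(w,263,234,.065),ray(w,377,234,.065))
E
```

```text
seat [ 0.4936 -0.2795  0.045 ] edges [ 0.494  -0.3091  0.045 ] [ 0.4932 -0.2499  0.045 ] tip [ 0.4948 -0.2797  0.09  ]
[array([ 0.4639, -0.3336,  0.012 ]), array([ 0.4396, -0.2488,  0.012 ]), array([ 0.5193, -0.225 ,  0.012 ]), array([ 0.5487, -0.3094,  0.012 ])] [ 0.492875 -0.2792    0.012   ]
hend [ 0.46066027 -0.22244173  0.221     ] [ 0.46021356 -0.18974709  0.221     ]
hend w4 [0.43798903 0.00579603 0.065     ] [0.43756583 0.03841543 0.065     ]
hend w3 [0.43818374 0.0064007  0.065     ] [0.43768364 0.03926024 0.065     ]
```

```bash
python3 - <<'E'
from h import *
goal([.447,-.280,.11],90.8)
c=load('w5'); print('orange', ray(c,40,30,.045))
E
```

```text
turn [-0.03  0.11  0.04] shift [-73.2  88.8  58.6] now [ 0.5045 -0.206   0.1989] yaw 90.91 t 4.62 q [-0.57  0.03  1.93  0.    1.19 -2.16] F [-0.7  0.3 -2.2] tq [0.03 0.08 0.04] op 0.37
orange [ 0.38670658 -0.3838021   0.045     ]
```

Call:
step_arm([
  [[0, 0, 0], [-28, 0, 22], 1],
  [[0, 0, 0], [-55, 5, 44], 1],
  [[0, 0, 0], [-73.2, 35, 58.6], 1],
  [[0, 0, 0], [-73.2, 65, 58.6], 1],
  [[0, 0, 0], [-73.2, 88, 58.6], 1],
  [[0, 0, 0], [-73.2, 88, 58.6], 1],
  [[0, 0, 0], [-73.2, 88, 58.6], 1],
])

```text
time: 5.2
eef_pos: [0.4464, -0.28, 0.1101]
tcp_rot: [0.495, 0.504, -0.504, -0.497]
contact_force: [1.0, -0.5, -2.1]
opening: 0.371
```

```bash
python3 - <<'E'
from h import *
goal([.447,-.280,.0276],90.8)
snap('wrist','w6'); snap('scene','s6')
goal([.447,-.280,.0276],90.8)
crop('s6',130,200,290,320,5,'s6c')
snap('side','d6');crop('d6',280,140,440,260,5,'d6c')
E
```

```text
turn [-0.14  0.07  0.14] shift [-0.2 82.4 -0.8] now [ 0.4464 -0.28    0.1101] yaw 90.87 t 5.2 q [-0.75  0.1   2.03  0.    1.01 -2.34] F [ 1.  -0.5 -2.1] tq [ 0.04  0.07 -0.02] op 0.371
turn [ 0.14  0.08 -0.13] shift [ 2.  85.5  1.6] now [ 0.4484 -0.2818  0.1131] yaw 90.88 t 5.3 q [-0.75  0.1   2.03  0.    1.01 -2.34] F [ 0.6 -0.1 -2.7] tq [-0.    0.08  0.02] op 0.37
```

View pics/w6.png

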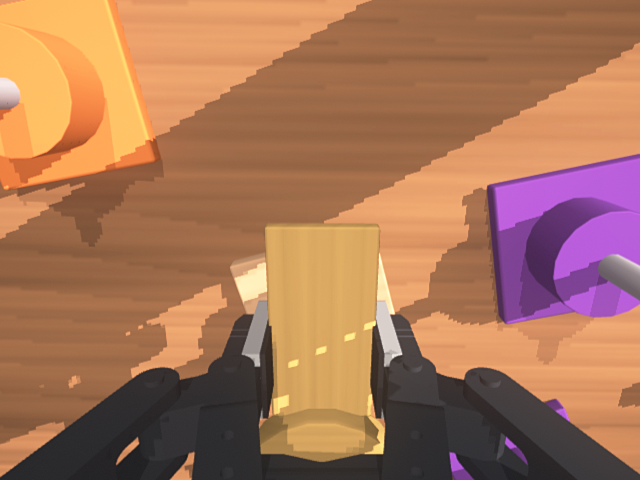

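View pics/s6c.png

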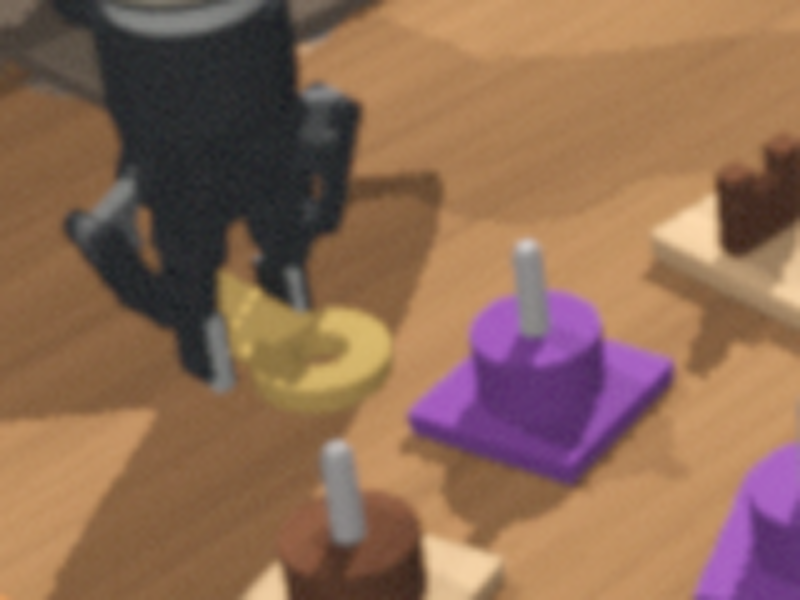

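View pics/d6c.png

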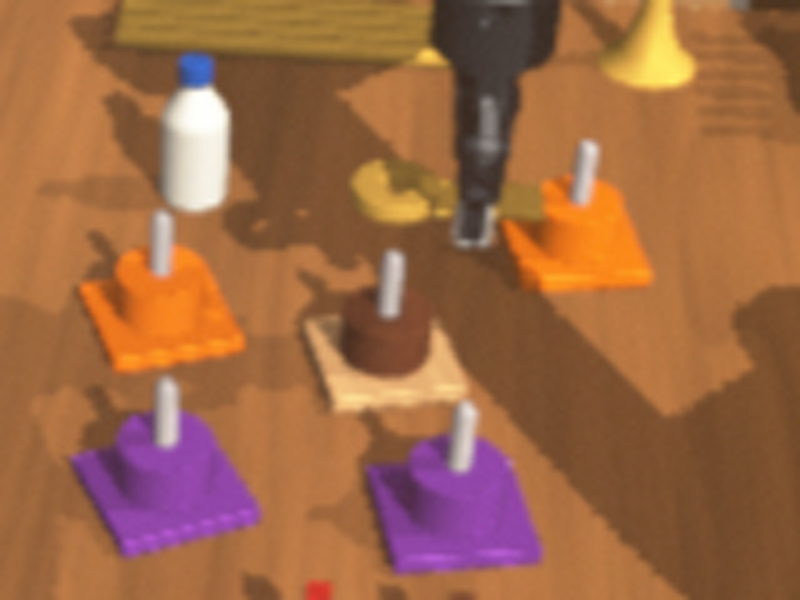

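```bash
python3 - <<'E'
from h import *
for i in range(4):
    viewer.read_camera('wrist'); s=ctrl.get_state(); print(s['time'],s['eef_pos'].round(4),s['qpos'].round(4),np.abs(s['dq']).max().round(4))
a=load('s6');b=load('d6')
for z in (.1395,.1425): print(ray(a,195.4,269.4,z),ray(b,360.6,179,z))
print('tips',ray(a,130+337/5,200+448/5,.09),ray(b,280+393/5,140+256/5,.09))
print('seat ctr',ray(a,130+350/5,200+538/5,.045),ray(b,280+387/5,140+313/5,.045))
E
```

```text
5.4 [ 0.4486 -0.2822  0.1137] [-0.7531  0.0967  2.0272  0.      1.0131 -2.3391] 0.0043
5.45 [ 0.4484 -0.2822  0.1134] [-0.7533  0.0969  2.0275 -0.      1.013  -2.339 ] 0.0098
5.5 [ 0.4482 -0.282   0.1131] [-0.7534  0.097   2.0279  0.      1.0129 -2.3391] 0.0098
5.55 [ 0.4479 -0.2819  0.1127] [-0.7537  0.0975  2.0284 -0.      1.0129 -2.3391] 0.0083
[ 0.4993042  -0.27851855  0.1395    ] [ 0.48928226 -0.26983807  0.1395    ]
[ 0.50280184 -0.28099599  0.1425    ] [ 0.48939932 -0.2652282   0.1425    ]
tips [ 0.49895695 -0.28109315  0.09      ] [ 0.49185554 -0.27532605  0.09      ]
seat ctr [ 0.50089363 -0.28306465  0.045     ] [ 0.49233927 -0.27588426  0.045     ]
```

Call:
step_arm([
  [[0, 0, 0], [0, 8, 0], 1],
  [[0, 0, 0], [0, 16, 0], 1],
  [[0, 0, 0], [0, 24, 0], 1],
  [[0, 0, 0], [0, 32, 0], 1],
  [[0, 0, 0], [0, 40, 0], 1],
  [[0, 0, 0], [0, 46, 0], 1],
  [[0, 0, 0], [0, 46, 0], 1],
  [[0, 0, 0], [0, 46, 0], 1],
])

```text
time: 6.22
eef_pos: [0.4466, -0.2812, 0.0643]
tcp_rot: [-0.496, -0.503, 0.503, 0.497]
contact_force: [-0.7, -0.4, -1.6]
opening: 0.373
```

```bash
python3 - <<'E'
from h import *
goal([.447,-.280,.0276],90.8)
snap('scene','s7')
crop('s7',130,220,290,340,5,'s7c')
snap('side','d7');crop('d7',280,140,440,260,5,'d7c')
goal([.447,-.280,.0276],90.8)
E
```

```text
turn [-0.06 -0.    0.06] shift [ 1.2 36.7 -0.4] now [ 0.4466 -0.2812  0.0643] yaw 90.8 t 6.22 q [-0.75  0.17  2.05  0.    0.92 -2.34] F [-0.7 -0.4 -1.6] tq [ 0.04  0.13 -0.04] op 0.373
turn [ 0.03  0.   -0.03] shift [ 1.8 37.8  0.2] now [ 0.4473 -0.2818  0.0654] yaw 90.8 t 6.32 q [-0.75  0.17  2.05 -0.    0.92 -2.34] F [-0.3  0.5 -2.6] tq [-0.02  0.07 -0.02] op 0.379
```

View pics/s7c.png

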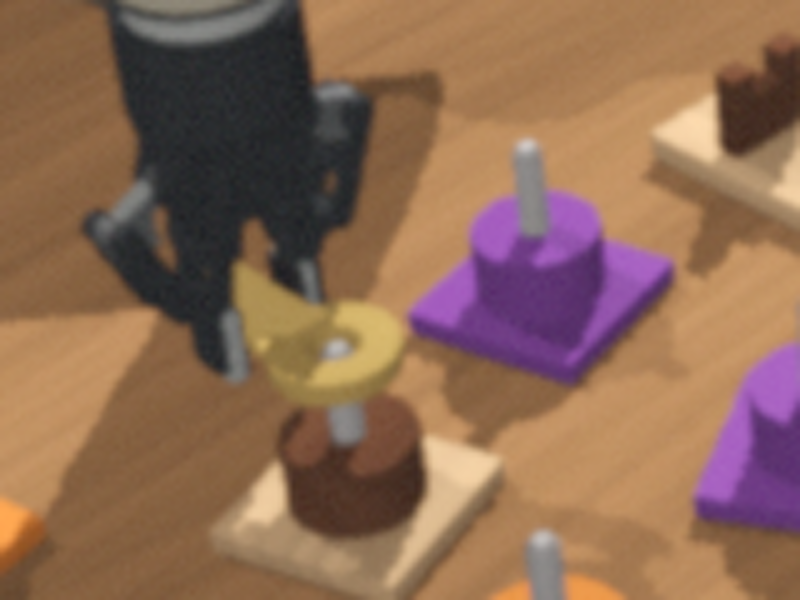

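View pics/d7c.png

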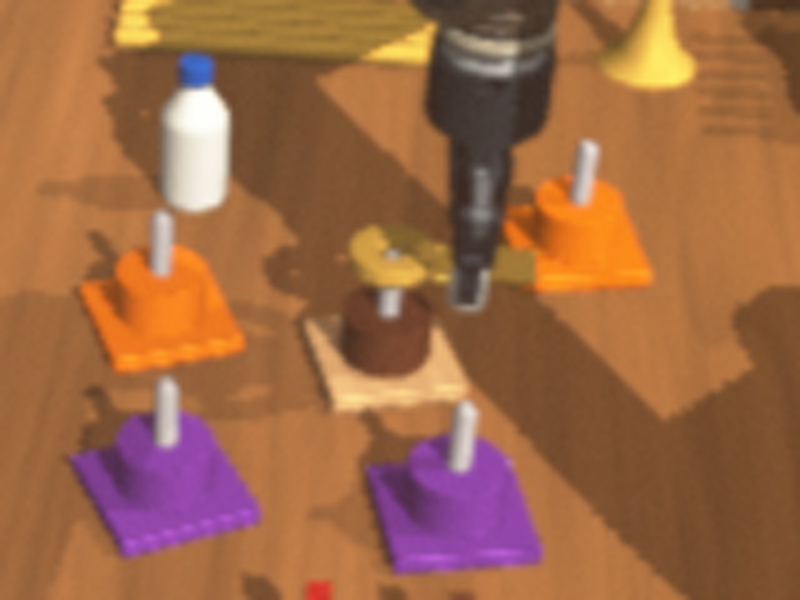

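The ring is round the post: its tip shows through the hole at scene-crop (335,348). I'll lower it the rest of the way.

Call:
step_arm([
  [[0, 0, 0], [1, 7, 0], 1],
  [[0, 0, 0], [1.5, 14, 0], 1],
  [[0, 0, 0], [1.5, 21, 0], 1],
  [[0, 0, 0], [1.5, 28, 0], 1],
  [[0, 0, 0], [1.5, 33, 0], 1],
  [[0, 0, 0], [1.5, 36, 0], 1],
  [[0, 0, 0], [1.5, 37.5, 0], 1],
  [[0, 0, 0], [1.5, 37.5, 0], 1],
  [[0, 0, 0], [1.5, 37.5, 0], 1],
])

```text
time: 7.07
eef_pos: [0.4473, -0.2803, 0.0279]
tcp_rot: [0.497, 0.504, -0.503, -0.496]
contact_force: [-0.2, 1.4, -1.3]
opening: 0.372
```

```bash
python3 - <<'E'
from h import *
goal([.447,-.280,.0276],90.8)
snap('scene','s8')
crop('s8',130,220,290,340,5,'s8c')
snap('side','d8');crop('d8',280,140,440,260,5,'d8c')
goal([.447,-.280,.0276],90.8)
E
```

```text
turn [ 0.06  0.01 -0.05] shift [0.3 0.3 0.3] now [ 0.4473 -0.2803  0.0279] yaw 90.81 t 7.07 q [-0.75  0.23  2.06  0.    0.85 -2.34] F [-0.2  1.4 -1.3] tq [0.06 0.08 0.05] op 0.372
turn [ 0.06  0.   -0.05] shift [0.3 0.3 0.3] now [ 0.4473 -0.2803  0.0279] yaw 90.8 t 7.17 q [-0.75  0.23  2.06  0.    0.85 -2.34] F [-0.   0.2 -2.3] tq [-0.01 -0.01  0.05] op 0.374
```

View pics/s8c.png

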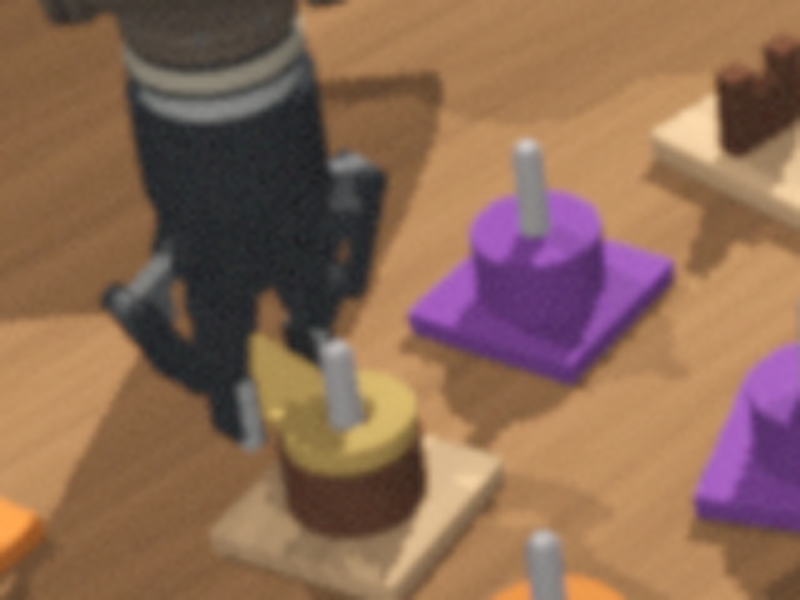

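View pics/d8c.png

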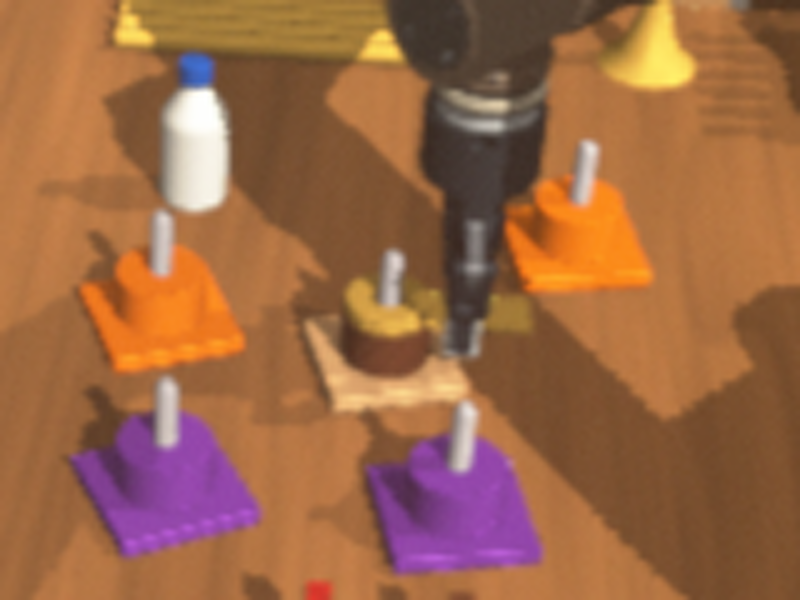

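Call:
step_arm([
  [[0, 0, 0], [0, 1, 0], 1],
  [[0, 0, 0], [0, 2, 0], 1],
  [[0, 0, 0], [0, 2, 0], 1],
  [[0, 0, 0], [0, 2, 0], 1],
])

```text
time: 7.5
eef_pos: [0.4473, -0.2804, 0.0273]
tcp_rot: [-0.496, -0.504, 0.504, 0.496]
contact_force: [-4.3, 2.8, 8.7]
opening: 0.373
```

It's seated; the force rose to +8.7 N. I'm opening the gripper.

Call:
step_arm([
  [[0, 0, 0], [0, -1, 0], 1],
  [[0, 0, 0], [0, -1, 0], 0.4],
  [[0, 0, 0], [0, -1, 0], 0.2],
  [[0, 0, 0], [0, -1, 0], 0],
  [[0, 0, 0], [0, -1, 0], 0],
  [[0, 0, 0], [0, -1, 0], 0],
  [[0, 0, 0], [0, -1, 0], 0],
])

```text
time: 8.08
eef_pos: [0.447, -0.28, 0.0265]
tcp_rot: [0.496, 0.503, -0.503, -0.496]
contact_force: [0.2, 1.7, -0.3]
opening: 0.997
```

```bash
python3 - <<'E'
from h import *
goal([.447,-.280,.15],90.8)
snap('wrist','w9')
E
```

```text
turn [0. 0. 0.] shift [   0.  -123.5   -0. ] now [ 0.447  -0.28    0.0265] yaw 90.8 t 8.08 q [-0.75  0.23  2.06  0.    0.85 -2.34] F [ 0.2  1.7 -0.3] tq [-0.04  0.03 -0.03] op 0.997
```

View pics/w9.png

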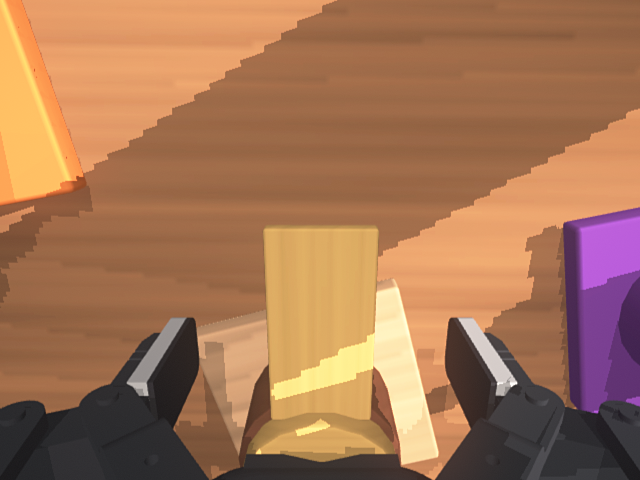

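Call:
step_arm([
  [[0, 0, 0], [0, -20, 0], 0],
  [[0, 0, 0], [0, -50, 0], 0],
  [[0, 0, 0], [0, -90, 0], 0],
  [[0, 0, 0], [0, -130, 0], 0],
  [[0, 0, 0], [20, -165, 0], 0],
  [[0, 0, 0], [50, -195, -5], 0],
  [[0, 0, 0], [90, -205, -10], 0],
  [[0, 0, 0], [130, -215, -15], 0],
  [[0, 0, 0], [170, -222, -20], 0],
  [[0, 0, 0], [210, -222, -25], 0],
])

```text
time: 8.97
eef_pos: [0.4697, -0.0683, 0.2511]
tcp_rot: [0.498, 0.504, -0.503, -0.495]
contact_force: [1.0, -0.0, -0.1]
opening: 1.005
```

```bash
python3 - <<'E'
from h import *
goal([.48,.023,.25],90)
snap('scene','s9')
crop('s9',130,220,290,340,5,'s9c')
E
```

```text
turn [ 0.26  0.76 -0.09] shift [ 91.1   1.  -11.5] now [ 0.4697 -0.0683  0.2511] yaw 90.76 t 8.97 q [-0.36 -0.19  2.03  0.    1.29 -1.94] F [ 1.  -0.  -0.1] tq [-0.08 -0.08 -0.07] op 1.005
```

View pics/s9c.png

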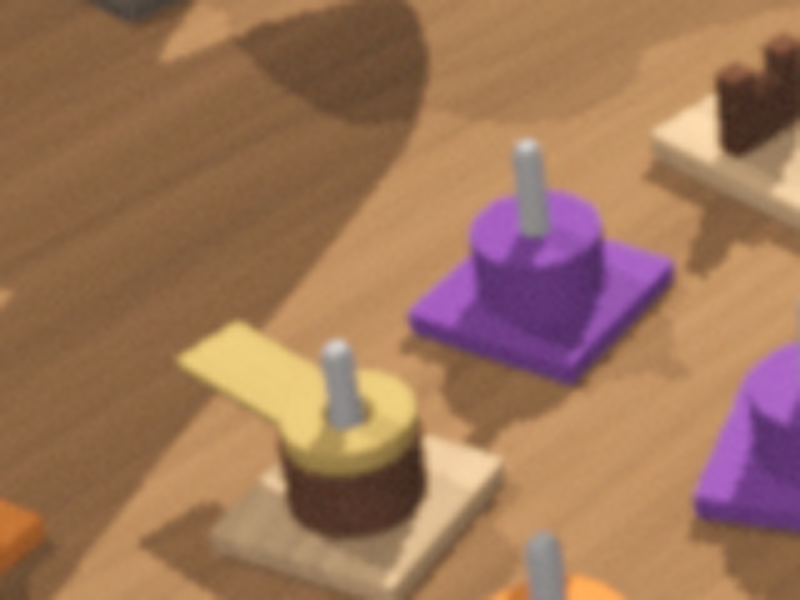

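The wrench hangs flat on the seat and is released (ring at crop (350,420)). Next I'll look at the cradle, then the mandrel.

Call:
step_arm([
  [[0, 0, 0], [40, 0, -5], 0],
  [[0, 0, 0], [75, 1, -8], 0],
  [[0, 0, 0], [91, 1, -11], 0],
  [[0, 0, 0], [91, 1, -11], 0],
  [[0, 0, 0], [91, 1, -11], 0],
])

```text
time: 9.43
eef_pos: [0.4786, 0.0218, 0.2474]
tcp_rot: [-0.496, -0.504, 0.504, 0.496]
contact_force: [0.6, 0.1, -0.0]
opening: 0.998
```

```bash
python3 - <<'E'
from h import *
snap('wrist','w10')
goal([.541,.299,.25],106.5)
crop('w10',250,80,390,330,2.4,'w10c')
E
```

```text
turn [ -0.03 -15.66  -0.03] shift [277.   -2.8 -66.5] now [0.4786 0.0211 0.2474] yaw 90.84 t 9.48 q [-0.17 -0.17  2.03 -0.    1.29 -1.75] F [-0.5  0.3  0.1] tq [-0.03  0.   -0.05] op 0.999
```

View pics/w10c.png

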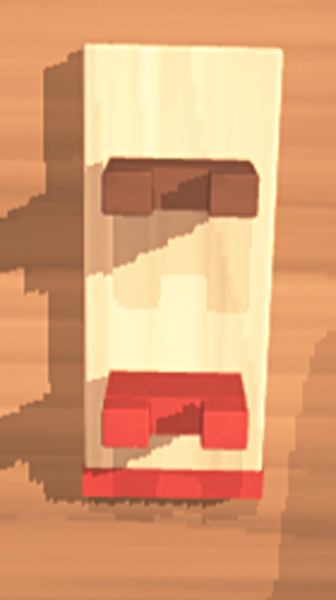

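```bash
python3 - <<'E'
from h import *
c=load('w10'); f=lambda u,v,z:ray(c,250+u/2.4,80+v/2.4,z)[:2].round(4)
D=[f(*p,.06) for p in((103,173),(257,172),(102,215),(259,214))]
Rr=[f(*p,.06) for p in((102,402),(247,400),(103,448),(247,445))]
B=[f(*p,.015) for p in((83,44),(282,49),(83,470),(263,470))]
print(D,Rr,B)
d=np.mean(D,0);r=np.mean(Rr,0);print(d,r,(d+r)/2,np.degrees(np.arctan2(*(r-d)[::-1])))
print(np.degrees(np.arctan2(*((B[2]+B[3]-B[0]-B[1])[::-1]))), np.degrees(np.arctan2(*((B[1]-B[0])[::-1])))-90)
E
```

```text
[array([ 0.4386, -0.0005]), array([0.4375, 0.0482]), array([ 0.4519, -0.0009]), array([0.4508, 0.0494])] [array([ 0.5153, -0.0012]), array([0.5138, 0.0479]), array([ 0.5321, -0.001 ]), array([0.5302, 0.0485])] [array([ 0.4   , -0.0101]), array([0.4006, 0.0589]), array([ 0.5596, -0.0119]), array([0.5585, 0.059 ])]
[0.4447  0.02405] [0.52285 0.02355] [0.483775 0.0238  ] -0.36657068300911144
-0.3067776200913956 -0.49821161261363045
```

Call:
step_arm([
  [[0, -4, 0], [41, 0, -10], 0],
  [[0, -8, 0], [81, 0, -20], 0],
  [[0, -12, 0], [121, -2, -30], 0],
  [[0, -15.7, 0], [161, -3, -40], 0],
  [[0, -15.7, 0], [201, -3, -50], 0],
  [[0, -15.7, 0], [241, -3, -58], 0],
  [[0, -15.7, 0], [270, -3, -66], 0],
  [[0, -15.7, 0], [277, -3, -66], 0],
  [[0, -15.7, 0], [277, -3, -66], 0],
  [[0, -15.7, 0], [277, -3, -66], 0],
])

```text
time: 10.32
eef_pos: [0.5411, 0.2978, 0.2501]
tcp_rot: [-0.423, -0.566, 0.567, 0.423]
contact_force: [0.8, -0.7, -0.3]
opening: 1.002
```

```bash
python3 - <<'E'
from h import *
snap('wrist','w11')
goal([.541,.299,.25],106.5)
E
```

```text
turn [-0.05 -0.1  -0.05] shift [ 1.5  0.3 -0.4] now [0.5411 0.2974 0.2503] yaw 106.4 t 10.37 q [ 0.34  0.15  1.7  -0.    1.29 -1.52] F [ 0.5 -0.1 -0.9] tq [0.04 0.   0.05] op 1.002
```

View pics/w11.png

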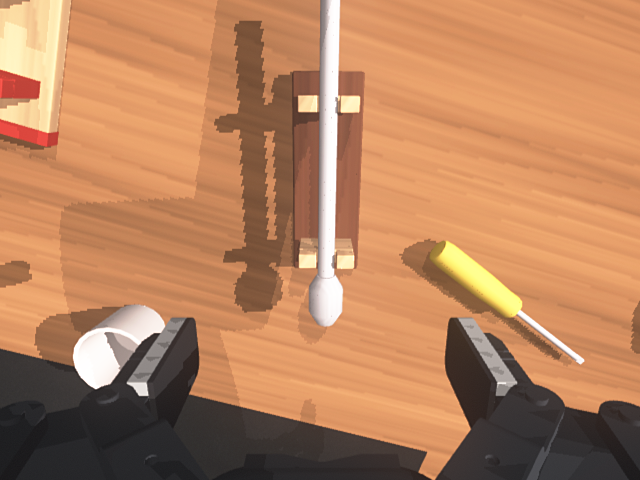

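```bash
python3 - <<'E'
from h import *
crop('w11',280,60,380,340,2.14*1,'x'); crop('w11',280,220,380,340,5,'w11c')
c=load('w11')
a=ray(c,331,3,.052);b=ray(c,327.2,255,.052);u=(b-a)/np.linalg.norm(b-a);print(a,b,np.degrees(np.arctan2(u[1],u[0])))
e0=ray(c,325.8,277,.052);e1=ray(c,325.5,327,.052);print('ball',e0,e1,np.linalg.norm(e1-e0),(e0+e1)/2)
m=(e0+e1)/2;print('bal from ball',m-.076*u)
fr=ray(c,326.5,260.5,.06);fl=ray(c,329.5,104,.06);print('forks',fr,fl,np.linalg.norm(fr-fl),'bal',fr-.038*u,fl+.087*u)
E
```

```text
[0.4015411  0.26381014 0.052     ] [0.58457425 0.31563791 0.052     ] 15.810029381231725
ball [0.60419994 0.32024149 0.052     ] [0.6506608  0.33378057 0.052     ] 0.048393367958714816 [0.62743037 0.32701103 0.052     ]
bal from ball [0.55430543 0.30630493 0.052     ]
forks [0.58658385 0.31553658 0.06      ] [0.46728351 0.28230428 0.06      ] 0.12384246773255903 bal [0.55002137 0.30518353 0.06      ] [0.55099232 0.30600732 0.06      ]
```

View pics/w11c.png

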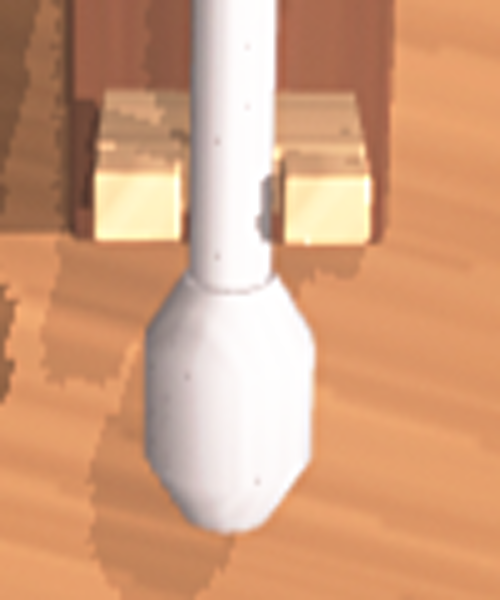

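```bash
python3 - <<'E'
from h import *
goal([.5515,.306,.032],105.8)
E
```

```text
turn [-0.05  0.6  -0.05] shift [  5.4 218.3 -12.6] now [0.5411 0.2974 0.2503] yaw 106.4 t 10.37 q [ 0.34  0.15  1.7  -0.    1.29 -1.52] F [ 0.5 -0.1 -0.9] tq [0.04 0.   0.05] op 1.002
```

Call:
step_arm([
  [[0, 0.6, 0], [5.4, 35, -12.6], 0],
  [[0, 0.6, 0], [5.4, 75, -12.6], 0],
  [[0, 0.6, 0], [5.4, 110, -12.6], 0],
  [[0, 0.6, 0], [5.4, 140, -12.6], 0],
  [[0, 0.6, 0], [5.4, 160, -12.6], 0],
  [[0, 0.6, 0], [5.4, 160, -12.6], 0],
  [[0, 0.6, 0], [5.4, 160, -12.6], 0],
])

```text
time: 10.95
eef_pos: [0.5509, 0.3061, 0.0898]
tcp_rot: [-0.426, -0.563, 0.565, 0.427]
contact_force: [0.7, 0.1, 1.0]
opening: 0.999
```

```bash
python3 - <<'E'
from h import *
snap('wrist','w12')
goal([.5515,.306,.032],105.8)
E
```

```text
turn [ 0.08  0.   -0.01] shift [-0.7 59.9  1.1] now [0.5523 0.307  0.0919] yaw 105.8 t 11.0 q [ 0.35  0.34  1.78 -0.    1.02 -1.5 ] F [0.1 0.5 0.3] tq [0.06 0.04 0.02] op 0.997
```

View pics/w12.png

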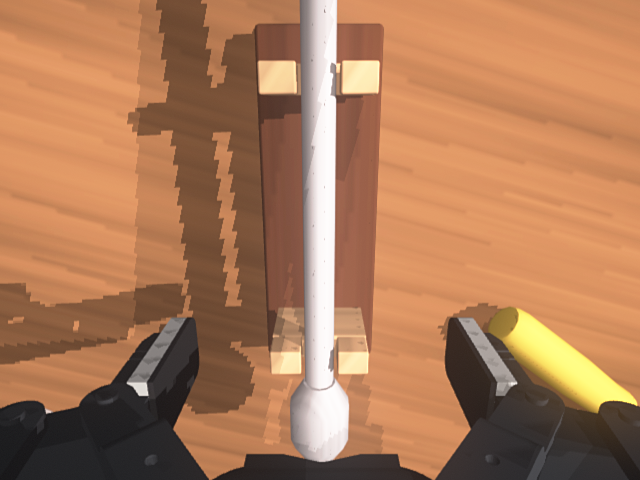

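```bash
python3 - <<'E'
from h import *
c=load('w12'); u=np.array([np.cos(np.radians(15.8)),np.sin(np.radians(15.8))]);n=np.array([-u[1],u[0]])
for p in((490,325),(512,308)):
    d=ray(c,*p,.02)[:2]-[.5515,.306]; print('driver along,across',d@u,d@n)
c2=load('w11')
for p in((428,258),(440,241)):
    d=ray(c2,*p,.02)[:2]-[.5515,.306]; print('driver along,across',d@u,d@n)
b=ray(c,328,10,.052)
e=ray(c,319,375,.052); print(np.degrees(np.arctan2(*(e-b)[:2][::-1])))
p=b+(e-b)*((.5515-b[0])/(e-b)[0]);print('line at .5515:',p)
e0=ray(c,320,389,.052);e1=ray(c,320,461,.052);print((e0+e1)/2-.076*np.r_[u,0],np.linalg.norm(e1-e0))
fr=ray(c,320,362,.06);fl=ray(c,320,77,.06);print(fr[:2]-.038*u,fl[:2]+.087*u)
E
```

```text
driver along,across 0.04029964360494705 0.09410042781562568
driver along,across 0.02982621276101026 0.10492979269501274
driver along,across 0.04821702031806302 0.09415952676675089
driver along,across 0.03153004132773815 0.10369157351354165
14.409795040902374
line at .5515: [0.5515     0.30637305 0.052     ]
[0.55610107 0.30685149 0.052     ] 0.045230754142045256
[0.55068671 0.30546527] [0.55111365 0.30590885]
```

Call:
step_arm([
  [[0, 0.3, 0], [0, 15, 0], 0],
  [[0, 0.3, 0], [0, 32, 0], 0],
  [[0, 0.3, 0], [0, 48, 0], 0],
  [[0, 0.3, 0], [0, 59, 0], 0],
  [[0, 0.3, 0], [0, 59, 0], 0],
  [[0, 0.3, 0], [0, 59, 0], 0],
])

```text
time: 11.5
eef_pos: [0.5521, 0.3081, 0.0329]
tcp_rot: [0.428, 0.564, -0.563, -0.427]
contact_force: [0.8, -1.3, 0.7]
opening: 0.996
```

```bash
python3 - <<'E'
from h import *
snap('wrist','w13')
goal([.5525,.3063,.032],105.5)
E
```

```text
turn [0.16 0.1  0.01] shift [-2.   1.4  0.6] now [0.5526 0.3084 0.0334] yaw 105.6 t 11.55 q [ 0.35  0.42  1.8  -0.    0.92 -1.49] F [ 0.2 -0.7  0.8] tq [ 0.   -0.07  0.01] op 1.002
```

View pics/w13.png

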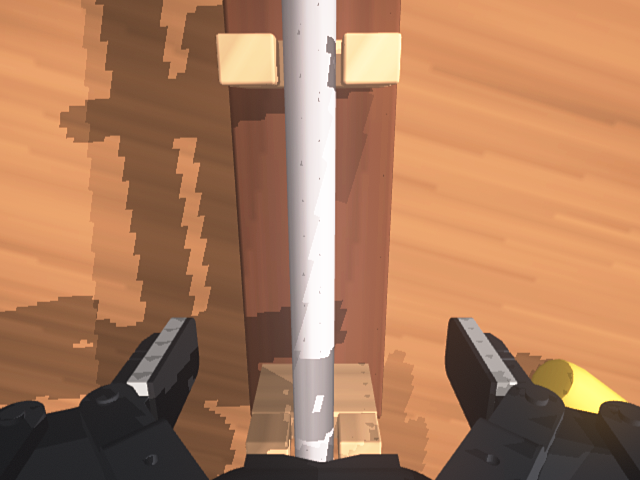

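Call:
step_arm([
  [[0, 0, 0], [-2, 1, 0], 0.3],
  [[0, 0, 0], [-2, 1, 0], 0.6],
  [[0, 0, 0], [-2, 1, 0], 1],
  [[0, 0, 0], [-2, 1, 0], 1],
  [[0, 0, 0], [-2, 1, 0], 1],
  [[0, 0, 0], [-2, 1, 0], 1],
  [[0, 0, 0], [-2, 1, 0], 1],
  [[0, 0, 0], [-2, 1, 0], 1],
  [[0, 0, 0], [-2, 1, 0], 1],
], newtons=100)

```text
time: 12.3
eef_pos: [0.552, 0.3063, 0.031]
tcp_rot: [0.428, 0.563, -0.563, -0.427]
contact_force: [-0.3, -0.4, 3.2]
opening: 0.13
```

```bash
python3 - <<'E'
from h import *
snap('wrist','w14')
goal([.4845,.024,.2],89.6)
E
```

```text
turn [2.000e-02 1.601e+01 1.000e-02] shift [-253.7 -169.1  141. ] now [0.552  0.3063 0.031 ] yaw 105.61 t 12.35 q [ 0.35  0.42  1.8   0.    0.92 -1.5 ] F [-0.8  0.3  3.2] tq [-0.03  0.15 -0.03] op 0.13
```

View pics/w14.png

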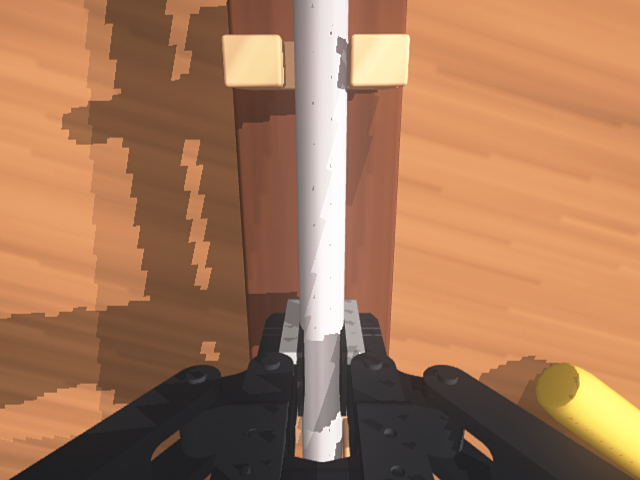

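The rod is gripped (opening 0.13). I'll do a short lift to check for tilt.

Call:
step_arm([
  [[0, 0, 0], [0, -8, 0], 1],
  [[0, 0, 0], [0, -18, 0], 1],
  [[0, 0, 0], [0, -30, 0], 1],
  [[0, 0, 0], [0, -45, 0], 1],
  [[0, 0, 0], [0, -60, 0], 1],
  [[0, 0, 0], [0, -65, 0], 1],
  [[0, 0, 0], [0, -65, 0], 1],
  [[0, 0, 0], [0, -65, 0], 1],
  [[0, 0, 0], [0, -65, 0], 1],
])

```text
time: 13.1
eef_pos: [0.551, 0.3059, 0.0945]
tcp_rot: [-0.427, -0.563, 0.564, 0.428]
contact_force: [-0.5, 0.4, -5.1]
opening: 0.134
```

```bash
python3 - <<'E'
from h import *
goal([.4845,.024,.141],89.6)
snap('wrist','w15');snap('side','d15');snap('scene','s15')
crop('s15',280,130,480,250,4,'s15c')
E
```

```text
turn [-0.12 16.01 -0.03] shift [-253.6  -46.2  140. ] now [0.551  0.3059 0.0945] yaw 105.61 t 13.1 q [ 0.35  0.33  1.79 -0.    1.03 -1.5 ] F [-0.5  0.4 -5.1] tq [-0.01  0.01 -0.05] op 0.134
```

View pics/w15.png

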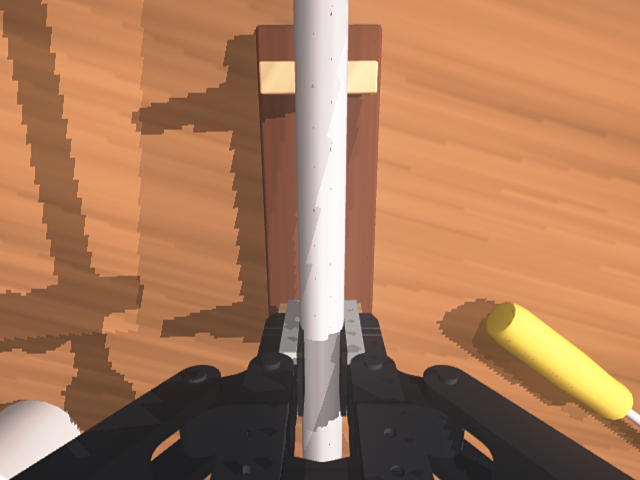

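View pics/s15c.png

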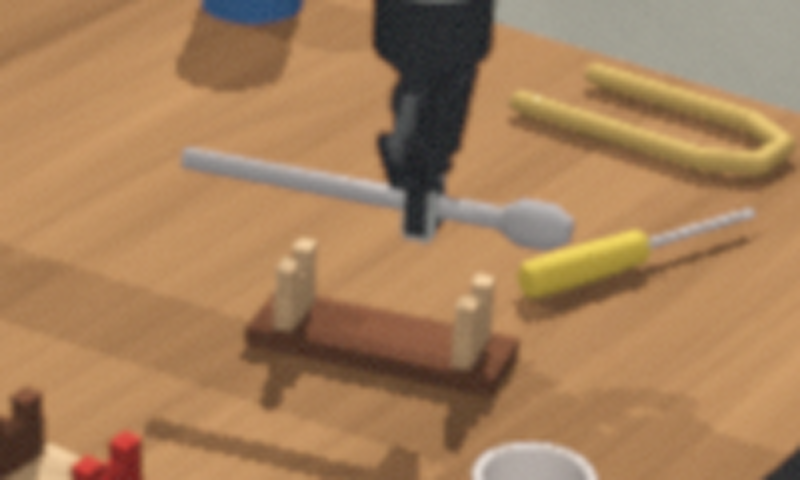

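Call:
step_arm([
  [[0, 0, 0], [0, -15, 0], 1],
  [[0, 1.5, 0], [-15, -35, 8], 1],
  [[0, 3.5, 0], [-40, -46, 22], 1],
  [[0, 5.5, 0], [-67, -46, 37], 1],
  [[0, 7.5, 0], [-94, -46, 52], 1],
  [[0, 9.5, 0], [-121, -46, 67], 1],
  [[0, 11.5, 0], [-148, -46, 82], 1],
  [[0, 13.5, 0], [-175, -46, 97], 1],
  [[0, 15, 0], [-202, -46, 112], 1],
  [[0, 16, 0], [-225, -46, 124], 1],
])

```text
time: 14.08
eef_pos: [0.4919, 0.0545, 0.141]
tcp_rot: [-0.502, -0.498, 0.498, 0.502]
contact_force: [1.1, -0.3, -4.3]
opening: 0.13
```

```bash
python3 - <<'E'
from h import *
goal([.4845,.024,.141],89.6)
E
```

```text
turn [-0.07 -0.08 -0.02] shift [-30.6   0.1   7.1] now [0.4919 0.0545 0.141 ] yaw 89.52 t 14.08 q [-0.09 -0.02  2.09 -0.    1.07 -1.66] F [ 1.1 -0.3 -4.3] tq [-0.04 -0.06 -0.04] op 0.13
```

Call:
step_arm([
  [[0, 0, 0], [-14, 0, 4], 1],
  [[0, 0, 0], [-24, 0, 6], 1],
  [[0, 0, 0], [-29, 0, 7], 1],
  [[0, 0, 0], [-29, 0, 7], 1],
  [[0, 0, 0], [-29, 0, 7], 1],
  [[0, 0, 0], [-29, 0, 7], 1],
  [[0, 0, 0], [-29, 0, 7], 1],
  [[0, 0, 0], [-29, 0, 7], 1],
  [[0, 0, 0], [-29, 0, 7], 1],
  [[0, 0, 0], [-29, 0, 7], 1],
])

```text
time: 14.92
eef_pos: [0.4858, 0.0275, 0.1416]
tcp_rot: [-0.502, -0.498, 0.498, 0.502]
contact_force: [-0.1, -0.1, -3.8]
opening: 0.127
```

```bash
python3 - <<'E'
from h import *
goal([.4845,.024,.141],89.6)
for n in('wrist','scene','side'): snap(n,n+'16')
goal([.4845,.024,.141],89.6); print(ctrl.get_state()['dq'])
E
```

```text
turn [-0.    0.04  0.  ] shift [-3.5  0.6  1.3] now [0.4858 0.0275 0.1416] yaw 89.64 t 14.92 q [-0.15 -0.04  2.11  0.    1.07 -1.72] F [-0.1 -0.1 -3.8] tq [-0.06  0.04  0.03] op 0.127
turn [-0.    0.02  0.  ] shift [-3.3  0.6  1.3] now [0.4858 0.0273 0.1416] yaw 89.62 t 15.07 q [-0.15 -0.04  2.11  0.    1.07 -1.72] F [-0.2 -0.3 -4.1] tq [-0.   -0.05 -0.02] op 0.131
[-0.00190795 -0.00254915  0.00253936 -0.00054463  0.00068665 -0.00155124]
```

View pics/wrist16.png

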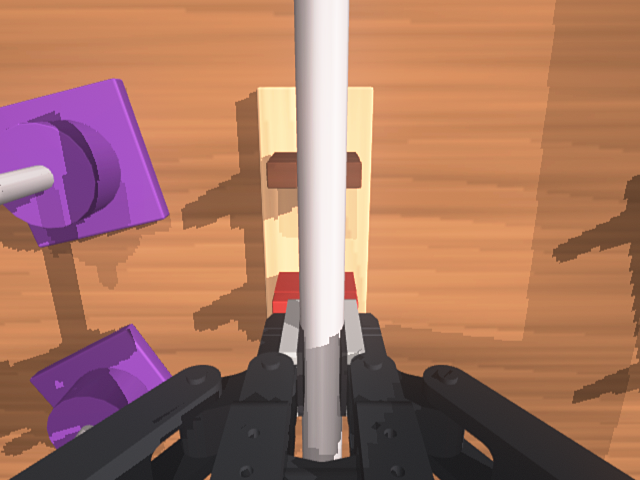

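View pics/scene16.png

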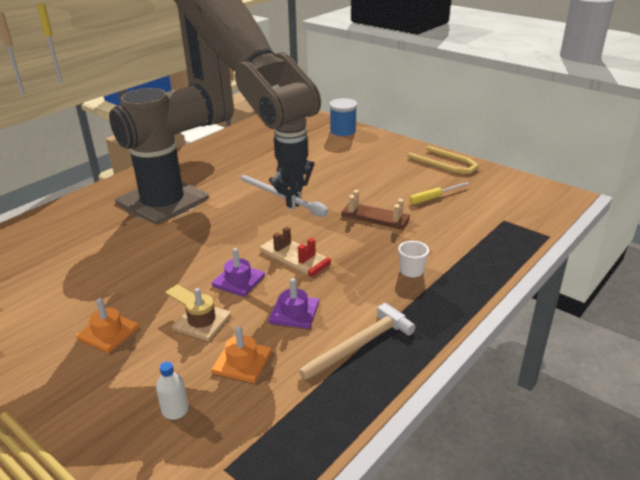

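View pics/side16.png

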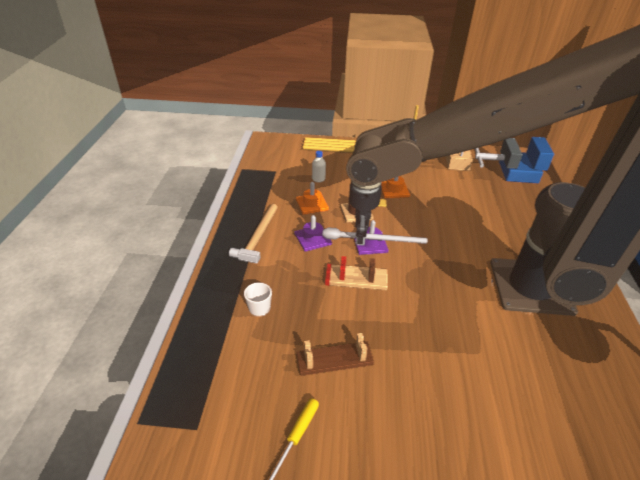

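Call:
step_arm([
  [[0, 0, 0], [-1.5, 0, 0.5], 1],
  [[0, 0, 0], [-3, 0, 1], 1],
  [[0, 0, 0], [-3, 0, 1], 1],
  [[0, 0, 0], [-3, 0, 1], 1],
  [[0, 0, 0], [-3, 0, 1], 1],
  [[0, 0, 0], [-3, 0, 1], 1],
  [[0, 0, 0], [-3, 0, 1], 1],
  [[0, 0, 0], [-3, 0, 1], 1],
])

```text
time: 15.73
eef_pos: [0.4848, 0.0242, 0.1416]
tcp_rot: [0.502, 0.498, -0.498, -0.502]
contact_force: [0.1, 0.0, -4.4]
opening: 0.129
```

```bash
python3 - <<'E'
from h import *
a=load('scene16');b=load('side16')
P=lambda c:c['K']@np.c_[c['R'],c['t']]
X=cv2.triangulatePoints(P(a),P(b),np.array([[317,243.],[208,179]]),np.array([[332,427.],[234,241]]));X=(X[:3]/X[3]).T
print(X.round(3),np.linalg.norm(X[0]-X[1])); d=X[0]-X[1];print('tilt',d[2]/np.linalg.norm(d),'yaw',np.degrees(np.arctan2(d[1],d[0])),'bal',X[1]+d*166/242)
goal([.4845,.024,.141],89.6)
E
```

```text
[[0.557 0.029 0.162]
 [0.317 0.028 0.158]] 0.23994882024476646
tilt 0.015718827878778242 yaw 0.08798936146341015 bal [0.48153142 0.02869524 0.1604281 ]
turn [0.   0.01 0.  ] shift [-0.2  0.6  0.3] now [0.4848 0.0242 0.1416] yaw 89.61 t 15.73 q [-0.16 -0.04  2.11  0.    1.07 -1.72] F [ 0.1  0.  -4.4] tq [-0.    0.06  0.04] op 0.129
```

```bash
python3 - <<'E'
from h import *
print(ctrl.sign_off())
E
```

```text
the job is handed in; nothing more can be done
None
```

I hung the brass wrench by its ring on the steel post, flat on the dark seat, and let go of it. I then lifted the mandrel at its balance point and held it still over the cradle. I handed the job in at about 15.7 s of the 54 s allowed; no verdict was reported.

**Last checks on the mandrel:**

| Check | Result | Limit |
|---|---|---|
| Tilt | about 0.016 rad | 0.12 rad |
| Alignment with the cradle | under 1° | 0.17 rad (about 10°) |
| Tool's distance from the cradle middle | under 1 mm | 30 mm |
| Rod height above the fork tops | about 100 mm | 50–160 mm |

- **Grip and direction:** The ball end is towards the red end. The wrist torque was near zero, as expected when gripped near the balance point.
- **Estimates that differed slightly:** Triangulating from the scene and side pictures put the balance point about 5 mm from where the tool reading did. Estimates of the balance point along the rod before grasping also differed by about 5 mm. Both are well within tolerance.
- **Wrench and bystanders:** The pictures showed the wrench flat round the post after release. The oil bottle, pot, hammer and screwdriver look where they were.

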